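# Crack the kettle lid, then hold it half open

## Task

I want to look into the kettle on the wooden hob cover, but let it vent first: lift its hinged lid just a crack, about 15 degrees, and keep it there for two seconds, then raise it on to half open, about 45 degrees, and finish still holding it there, because the lid falls shut when let go. Keep the kettle standing on its power base where it is, and do not disturb the mug, jar, tea box and teaspoon around it.

Things in the scene. Friction and masses are not known exactly. Their poses are not given: they have to be found in the camera images.
- kettle: Loose electric jug kettle, cream body, black lid and handle, 162x231x228 mm, 1.5 to 2.4 kg (filled), standing loose on its power base, so it can slide or tip. Origin: centre line of its underside; the jug (165 mm across) is centred 33 mm along +y. z up; the handle is on the -y side (ends at y = -116 mm, top at z = 212 mm), towards the robot within 40 degrees or so; x is the hinge axis.
- kettle_lid (a joint): Lid hinge in rad: 0 shut (as at the start), grows as the lid opens upward and over towards the handle, turning by the right hand about the kettle's +x axis; stop at 1.31. Lid about 150 g with an almost free hinge: it falls shut from below about 1.1 rad. 15 degrees = 0.26, 45 degrees = 0.785.
- lid_loop (a point): Middle of the small light grey loop handle on the lid; moves with it. Low arch 22 mm wide along the kettle's x, 46 mm long along its y, its top 6 mm above this point, the lid top about 5 mm below. Pinched across the 22 mm, fingertips level with the lid top, it hardly pivots in the pads: lean the gripper over with the lid. With the lid shut it lies 53 mm along y and 26 mm above the hinge.
- lid_hinge (a point): Point on the lid's hinge axis, at kettle (0, -25, 196) mm; the axis runs along the kettle's x. The lid is a disc 118 mm across whose far rim is 115 mm from this axis.
- kettle_base: Round black power base of the kettle, 162 mm across, 14 mm high, fixed on the wooden hob cover (18 mm thick). Origin under its centre, give or take 10 mm.
- mug: Mug, dark grey above and white below, 87x120x98 mm with its handle, stands on the hob cover. Origin under it. Leave alone.
- jar: Glass jar with grey cap, 62x67x90 mm, stands on the hob cover. Origin under it. Leave alone.
- tea_box: Black carton of tea, 64x89x112 mm, stands on the hob cover. Origin under it. Leave alone.
- spoon: Steel teaspoon, 133x28x9 mm, lies on the hob cover. Origin under it. Leave alone.

How it is judged (in metres and radians):
On the way, in this order (a step that is already met when the one before it is completed fails the run):
1. the lid is held a crack open, between 7 and 25 degrees, for a good second (value of joint kettle_lid between 0.12 and 0.44 rad and contact force between the fingers and kettle above 0.08 N), for 1.2 s.
2. the lid is raised to half open by the fingers (value of joint kettle_lid between 0.61 and 0.96 rad and contact force between the fingers and kettle above 0.08 N), for 0.3 s.
At the end, for the whole second after the job is handed in: The fingers still hold the lid, at rest at 45 degrees within 10 degrees (0.61 to 0.96 rad), with no other object against the kettle; the kettle stands on its power base, upright within 0.1 rad and within 25 mm of where it stood; mug, jar, tea box and teaspoon are within 30 mm of where they stood (all of step 2 and velocity of joint kettle_lid between -0.1 and 0.1 rad/s and contact force between kettle and mug below 0.1 N and contact force between kettle and jar below 0.1 N and contact force between kettle and tea_box below 0.1 N and contact force between kettle and spoon below 0.1 N and contact force between kettle and kettle_base above 0.5 N and angle between kettle's own z axis and vertical below 0.1 rad and distance of kettle from where it was at the start of the episode below 0.025 m and distance of each of mug, jar, tea_box, spoon from where it was at the start of the episode below 0.03 m); the arm keeps its last pose, push and grip.
It fails at once if the kettle is tipped or pulled off its place (angle between kettle's own z axis and vertical above 0.2 rad or distance of kettle from where it was at the start of the episode above 0.04 m).
It fails at once if a bystander is knocked about (distance of any of mug, jar, tea_box, spoon from where it was at the start of the episode above 0.05 m).
It also fails if it takes over 40 s, if anything falls off the work surface, if the arm or the gripper's body presses on something with over 40 N, if the wrist force passes 120 N, or if a joint passes its speed limit or range.

## Robot

A 6-joint arm with a two-finger parallel gripper is mounted at the origin on a cart in front of the work surface, level with it; the furniture and walls round the work are solid. World frame = base frame: x ahead of the robot, y to its left, z up, the work surface at z = 0. Lengths are in mm, angles in rad, forces in N, time in s.
With the tool pointing down it reaches from about 275 to 750 mm from the base axis. Payload 10.2 kg.
Tool frame: the origin (TCP) lies at the very end of the fingers, on their centre line; the grasp point (between the pads) lies 19 mm behind it; z points along the fingers, y is the line along which they close (so a half turn about z gives the same grasp; the last joint's range is limited). The gripper opens to 85 mm and grips with 20 to 120 N. Pads are 22 mm wide; open, the fingers measure 114 mm over their backs; the gripper's body (76 mm by 85 mm) begins 54 mm behind the grasp point. The pads swing forward as they close: fully open they stand 13 mm farther back than shut.
Start: joints at [-1.5, 0.313, 1.498, -0, 1.331, -0.223], TCP at [152.022, -502.514, 231.294] pointing down, gripper open.
Joint ranges: [-2.94, 2.94], [-0.97, 2.17], [0.19, 2.56], [-1.23, 4.37], [0.02, 3.11], [-2.88, 2.88]. Speed limits (rad/s): [2.39, 2.39, 3.01, 3.14, 3.14, 3.14].

## Interface

Orientations are given as a unit quaternion [w, x, y, z].
In Python, from rig import * gives the robot as it stands. The module is installed in compiled form; this text tells all that it offers.
- The arm moves only by the shell command python3 -m crank 'ROWS' [FORCE]. ROWS is JSON, a list that holds one entry, the list of rows, each a list of 7 numbers: the shift along the tool's x, y, z in units of 25 mm (1.0 is 25 mm), then the turn, a rotation vector about the tool's x, y, z in units of 8 degrees (1.0 is 8 degrees), then the finger opening in mm, from 0 to 85.4. A call has exactly 8 rows; each row shifts and turns the commanded pose from where the row before left it, along the tool's axes as they then stand; what a row does not reach is not made up. A row lasts 1/10 s, in which the tool goes at most 50 mm and 8.59 degrees, less where a joint would pass 70% of its speed; a pose out of reach is approached as far as the arm can. A call is refused whole if a number of a shift passes 1 or a number of a turn 1, either way. A call with a gripper value outside its range is refused whole. The fingers move at their own pace and stop on an object; FORCE is the grip in N (left out, the last holds). Time passes only in rows, so rows that do not move let the fingers close, or fill a call up. It gives the time, the measured TCP pose, the force, the opening and the grip force at its end, in the units of the state.
- sense(): the state, without advancing time (a new reading comes with each control period).
- capture(name): name is "scene" or "top" or "wrist"; returns the picture (384x512x3 uint8, blue, green, red); there is no depth.
- camera_model(name): a dict with "fx", "fy", "cx", "cy" (pixels), "world_from_camera" (4x4, takes a point from camera to world coordinates); the wrist camera has in their place "T_tool_cam" (4x4, takes a point from camera to tool coordinates, whose origin is the TCP and whose axes are the flange's). Camera axes: x right, y up, looking along -z (the intrinsics and any distortion apply to the point x, -y, -z); pixel columns grow to the right and rows downward; lengths in mm; the calibration is good to about 2 mm. The wrist camera is an equidistant fisheye: a pixel r from the principal point sees the ray r / f radians off the axis. A picture is of the moment at which its call begins: read the wrist's pose just before it. camera_model takes no time and is no camera call.
- finish_job(): hands the job in; it is judged then, once.
The state is a dict: "time_s": time; "joints": joint angles; "dq": joint speeds; "tau": joint torques, N m; "eef_pos": TCP position; "ee_rot": TCP orientation; "force": force on the tool from outside, world axes, zero at the start; "wrist_torque": the same for the moment, N m; "grip_width": opening from 0.0 (shut) to 1.0 (fully open); "grip_force": force on a finger pad.
Only numpy, scipy, OpenCV 4.12 (cv2) and the standard library are available. Lean on these libraries where they do the work, as an engineer would, in place of code of your own. Each camera call takes 0.05 s, during which the arm holds its last target. There are 200 camera calls.

## Working session

There is one attempt and no reset: what is moved stays moved. The work goes in short steps, Python scripts to look and compute and a shell command to move; the robot and the scene stay as the last step left them, time stands still between calls to the robot, and variables do not carry over. Pictures are saved under pics/ and viewed, at most 10 in all, crops included, and the job is handed in when it is done.

```bash
mkdir -p pics; python3 - <<'E'
from rig import *
import cv2,json
for n in("scene","top"):
    cv2.imwrite(f"pics/{n}.png",cv2.resize(capture(n),(800,600),interpolation=cv2.INTER_CUBIC)); print(n,camera_model(n))
print(camera_model("wrist")); print(sense())
E
```

```text
scene {'fx': 401.47294025718605, 'fy': 401.47294025718605, 'cx': 253.9768156670198, 'cy': 190.94667913266363, 'world_from_camera': array([[-8.71707759e-01,  2.41794812e-01, -4.26216907e-01,
         1.46521931e+02],
       [-4.89544744e-01, -4.68249384e-01,  7.35587152e-01,
         7.74911991e+02],
       [-2.17146472e-02,  8.49869274e-01,  5.26546001e-01,
         6.93734090e+02],
       [ 0.00000000e+00,  0.00000000e+00,  0.00000000e+00,
         1.00000000e+00]])}
top {'fx': 495.61832278290314, 'fy': 495.61832278290314, 'cx': 252.73099975986264, 'cy': 190.6966663426227, 'world_from_camera': array([[-1.66458348e-02,  9.92411980e-01, -1.21825196e-01,
         4.10989769e+02],
       [-9.99855618e-01, -1.61056206e-02,  5.41776780e-03,
         5.24402829e+01],
       [ 3.41458728e-03,  1.21897790e-01,  9.92536785e-01,
         1.40700031e+03],
       [ 0.00000000e+00,  0.00000000e+00,  0.00000000e+00,
         1.00000000e+00]])}
{'fx': 297.3186396354542, 'fy': 297.3186396354542, 'cx': 250.7631338489033, 'cy': 184.69779970201105, 'T_tool_cam': array([[ 5.83944316e-04,  9.52367337e-01
[... 314 characters left out ...]
.1, 'joints': array([-1.50040786e+00,  3.13346400e-01,  1.49834571e+00, -4.83917381e-06,
        1.33103064e+00, -2.23426568e-01]), 'dq': array([-4.24900539e-05, -5.84995842e-04, -3.12752253e-03, -7.78926086e-04,
        5.78373785e-04,  8.38383653e-04]), 'tau': array([ 2.42535978e-03, -4.12902904e+01, -2.60145378e+01, -2.16975850e-04,
        3.00661573e-03,  2.14258648e-05]), 'eef_pos': array([ 152.00008453, -502.27094012,  230.82249284]), 'ee_rot': array([-5.63572833e-04,  9.89228242e-01,  1.46380212e-01,  4.08514787e-05]), 'force': array([0.46555429, 0.04385321, 0.55499518]), 'wrist_torque': array([0.02393347, 0.00227023, 0.00792739]), 'grip_force': 0.0, 'grip_width': 1.0028144126763952}
```

View pics/scene.png

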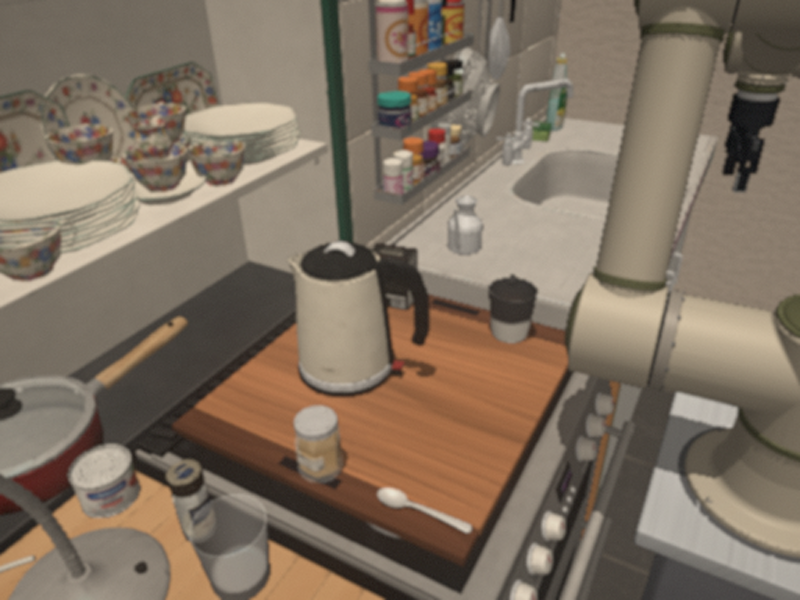

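View pics/top.png

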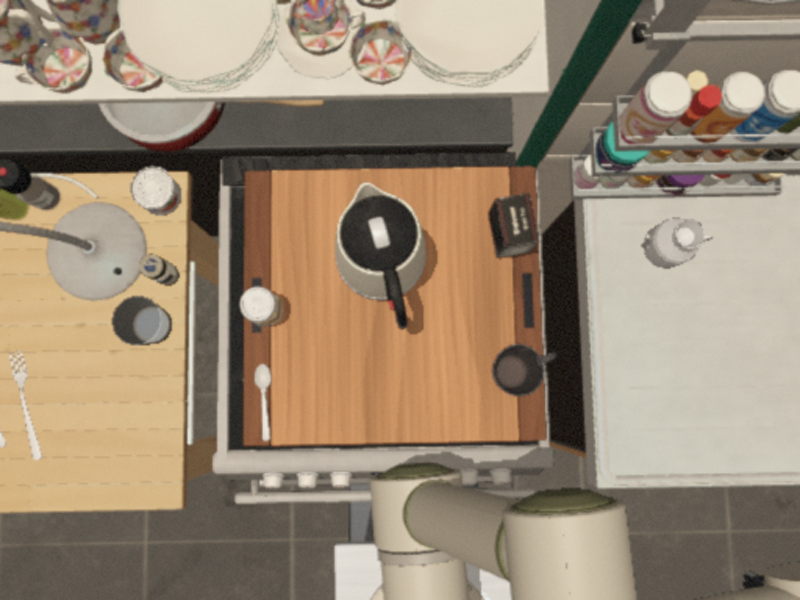

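The loop shows at about (341,247) in the scene view and (379,232) in the top view, both at 800 px scale. The handle runs from the lid to about (402,322) in the top view. I'll enlarge both for exact pixels.

```bash
python3 - <<'E'
from rig import *
import cv2,numpy as np
a=capture("scene")[145:195,185:285]; b=capture("top")[115:215,205:285]
a=cv2.resize(a,None,fx=6,fy=6,interpolation=cv2.INTER_CUBIC); 
b=cv2.resize(b,None,fx=6,fy=6,interpolation=cv2.INTER_CUBIC)
cv2.imwrite("pics/a.png",a);cv2.imwrite("pics/b.png",b)
E
```

```text
(no output)
```

View pics/a.png

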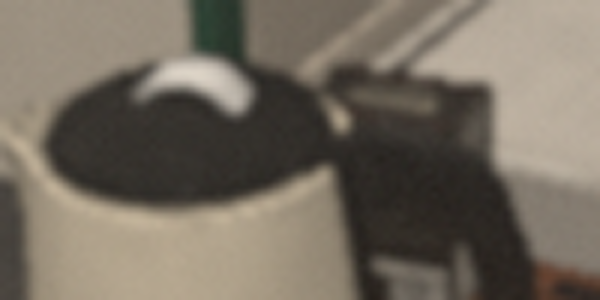

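View pics/b.png

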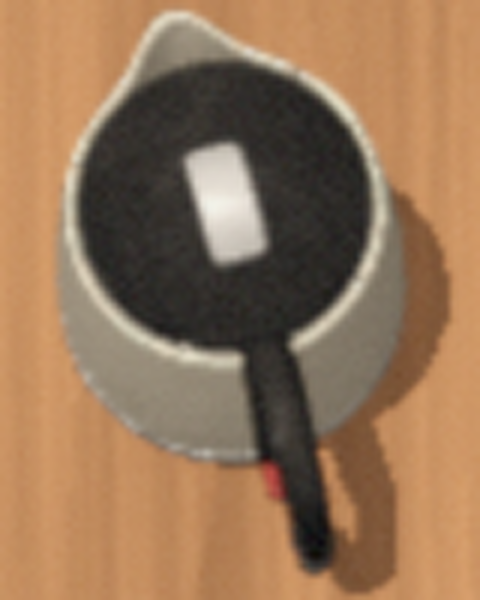

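The top crop shows the loop's corners at (183,155), (237,142), (269,247) and (219,267), with the handle tip at (316,565). In the scene crop the loop crest is centred at about (197,73).

```bash
cat >h.py <<'E'
from rig import *
import numpy as np
from scipy.spatial.transform import Rotation as R
def ray(n,u,v):
    m=camera_model(n);T=m["world_from_camera"]
    d=T[:3,:3]@np.array([(u-m["cx"])/m["fx"],-(v-m["cy"])/m["fy"],-1]);return T[:3,3],d/np.linalg.norm(d)
def tri(rs):
    A=sum(np.eye(3)-np.outer(d,d) for o,d in rs);b=sum((np.eye(3)-np.outer(d,d))@o for o,d in rs)
    p=np.linalg.solve(A,b);return p,[np.linalg.norm(np.cross(p-o,d)) for o,d in rs]
def onz(r,z): o,d=r;return o+d*(z-o[2])/d[2]
A=lambda u,v:ray("scene",(u+.5)/6-.5+185,(v+.5)/6-.5+145)
B=lambda u,v:ray("top",(u+.5)/6-.5+205,(v+.5)/6-.5+115)
E
python3 - <<'E'
from h import *
np.set_printoptions(precision=1,suppress=True)
p,e=tri([A(197,73),B(227,203)]);print(p,e)
for q in[(183,155),(237,142),(269,247),(219,267)]:print(onz(B(*q),p[2]-5))
f=onz(B(210,148.5),p[2]-5);n=onz(B(244,257),p[2]-5);d=f-n;print("yaw of kettle y",np.degrees(np.arctan2(d[1],d[0])),np.linalg.norm(d))
h=onz(B(316,560),180);d=p-h;print("handle",h,np.degrees(np.arctan2(d[1],d[0])),np.linalg.norm(d[:2]))
l=onz(B(222,62),p[2]-10);print("lid far rim",l)
s=sense();Rt=R.from_quat(s["ee_rot"],scalar_first=True);print(Rt.as_matrix())
E
```

```text
[653.7  69.2 257.2] [np.float64(0.7072392534193166), np.float64(0.7072392534190004)]
[673.8  86.1 252.2]
[678.7  64.6 252.2]
[636.2  52.6 252.2]
[628.5  72.4 252.2]
yaw of kettle y 16.287980743059833 45.72296985396205
handle [518.3  35.2 180. ] 14.080220069111425 139.6056937648365
lid far rim [712.6  70.2 247.2]
[[ 1.   0.3 -0. ]
 [ 0.3 -1.   0. ]
 [ 0.  -0.  -1. ]]
```

```bash
python3 - <<'E'
from h import *
np.set_printoptions(precision=1,suppress=True)
S=lambda u,v:ray("scene",u*.64,v*.64)
T=lambda u,v:ray("top",u*.64,v*.64)
print("shelf corner",tri([S(326,150),T(547,93)]))
print("rack corner",tri([S(378,203),T(577,194)]))
print("tea box top",tri([S(415,248),T(527,195)]))
for z in(300,400,500):print(onz(T(380,97),z))
E
python3 -m crank '[[[1,-0.6,-0.5,0,0,0,60],[1,-0.6,-0.5,0,0,0,60],[1,-0.6,-0.5,0,0,0,60],[1,-0.6,-0.5,0,0,0,60],[1,-0.6,-0.5,0,0,0,60],[1,-0.6,-0.5,0,0,0,60],[1,-0.6,-0.5,0,0,0,60],[1,-0.6,-0.5,0,0,0,60]]]' 25
```

```text
shelf corner (array([ 850.9, -184.4,  301.9]), [np.float64(0.9985411116425464), np.float64(0.9985411116425519)])
rack corner (array([ 745.7, -239.9,  188.8]), [np.float64(23.539057758854682), np.float64(23.539057758854543)])
tea box top (array([ 705.4, -194.7,  126.1]), [np.float64(36.924962167682665), np.float64(36.924962167682395)])
[848.4  63.5 300. ]
[808.9  62.5 400. ]
[769.4  61.5 500. ]
time_s: 1.0
eef_pos: [309.3, -328.7, 331.8]
ee_rot: [-0.0, 0.989, 0.146, -0.0]
force: [-0.4, -0.5, -0.1]
grip_width: 0.699
grip_force: 0.0
```

```bash
python3 -m crank '[[[1,-0.65,0,0,0,0,60],[1,-0.65,0,0,0,0,60],[1,-0.65,0,0,0,0,60],[1,-0.65,0,0,0,0,60],[1,-0.65,0,0,0,0,60],[1,-0.65,0,0,0,0,60],[1,-0.65,0,0,0,0,60],[1,-0.65,0,0,0,0,60]]]'
python3 -m crank '[[[1,-0.65,0,0,0,0,60],[1,-0.65,0,0,0,0,60],[1,-0.65,0,0,0,0,60],[1,-0.65,0,0,0,0,60],[1,-0.65,0,0,0,0,60],[0.8,-0.65,0,0,0,0,60],[0.5,-0.5,0,0,0,0,60],[0,0,0,0,0,0,60]]]'
python3 - <<'E'
from h import *
import cv2
s=sense();print(s["eef_pos"],s["ee_rot"],s["joints"]);np.save("w1.npy",np.r_[s["eef_pos"],s["ee_rot"]])
im=capture("wrist");cv2.imwrite("pics/w1.png",cv2.resize(im,None,fx=1.5625,fy=1.5625,interpolation=cv2.INTER_CUBIC))
E
```

```text
time_s: 1.8
eef_pos: [463.1, -146.3, 331.2]
ee_rot: [-0.0, 0.989, 0.146, -0.0]
force: [-0.4, -0.3, -0.4]
grip_width: 0.702
grip_force: 0.0
time_s: 2.6
eef_pos: [581.9, 5.1, 330.6]
ee_rot: [-0.0, 0.989, 0.148, -0.0]
force: [0.1, -0.4, -0.1]
grip_width: 0.703
grip_force: 0.0
[581.87814666   5.1347452  330.62863971] [-3.13161704e-04  9.89053099e-01  1.47559215e-01 -3.84546537e-04] [-1.92542404e-01  4.01308069e-01  1.12028210e+00  3.33806117e-04
  1.62093663e+00  1.08207043e+00]
```

View pics/w1.png

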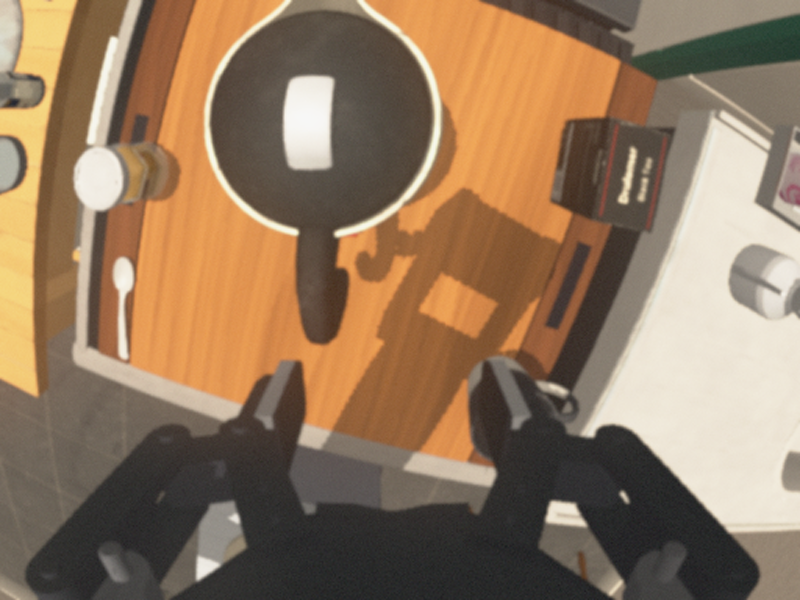

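The wrist view shows the loop from (310,77) to (310,169), centred at (309,122). The handle tip is at (320,340), and all the bystanders are well clear.

```bash
cat >>h.py <<'E'
def wray(w,u,v):
    m=camera_model("wrist");T=m["T_tool_cam"];Q=R.from_quat(w[3:],scalar_first=True).as_matrix()
    a,b=u-m["cx"],v-m["cy"];r=np.hypot(a,b);t=r/m["fx"]
    d=np.array([np.sin(t)*a/r,-np.sin(t)*b/r,-np.cos(t)])
    return w[:3]+Q@T[:3,3],Q@T[:3,:3]@d
E
python3 - <<'E'
from h import *
np.set_printoptions(precision=1,suppress=True)
w=np.load("w1.npy");W=lambda u,v:wray(w,(u+.5)*.64-.5,(v+.5)*.64-.5)
rs=[A(197,73),B(227,203),W(309,122)]
print(tri(rs),tri([rs[0],rs[2]]),tri(rs[1:]))
f=onz(W(310,77),252);n=onz(W(310,169),252);d=f-n;print(f,n,np.degrees(np.arctan2(d[1],d[0])),np.linalg.norm(d))
h=onz(W(320,330),225);d=(f+n)/2-h;print(h,np.degrees(np.arctan2(d[1],d[0])))
p=tri(rs)[0];Q=R.from_quat(w[3:],scalar_first=True);print("tool shift",Q.inv().apply(p-w[:3])/25)
E
```

```text
(array([655. ,  68.8, 256.4]), [np.float64(0.39537206809980124), np.float64(1.730200174458712), np.float64(1.6956835482221098)]) (array([656.1,  68.4, 256.5]), [np.float64(0.7793415120437991), np.float64(0.7793415120438759)]) (array([656. ,  69.8, 246.7]), [np.float64(1.0882257696928281), np.float64(1.0882257696927848)])
[677.9  75.5 252. ] [635.  63. 252.] 16.279731658455546 44.72492490004755
[544.   38.3 225. ] 15.382917054737517
tool shift [ 3.5 -1.6  3. ]
```

```bash
python3 -m crank '[[[1,-0.4,0,0,0,0,60],[1,-0.4,0,0,0,0,60],[1,-0.4,0,0,0,0,60],[0.5,-0.4,0.5,0,0,0,60],[0,0,0.7,0,0,0,60],[0,0,0.7,0,0,0,60],[0,0,0.4,0,0,0,60],[0,0,0,0,0,0,60]]]'
python3 - <<'E'
from h import *
import cv2
s=sense();print(s["eef_pos"],s["ee_rot"]);np.save("w2.npy",np.r_[s["eef_pos"],s["ee_rot"]])
Q=R.from_quat(s["ee_rot"],scalar_first=True);print(Q.inv().apply(np.array([655,68.8,246.5])-s["eef_pos"])/25)
im=capture("wrist");cv2.imwrite("pics/w2.png",cv2.resize(im,None,fx=1.5625,fy=1.5625,interpolation=cv2.INTER_CUBIC))
E
```

```text
time_s: 3.45
eef_pos: [652.8, 66.7, 272.2]
ee_rot: [-0.0, 0.989, 0.146, -0.002]
force: [0.2, 0.1, 1.2]
grip_width: 0.703
grip_force: 0.0
[652.77857077  66.65228293 272.15063361] [-2.82723913e-04  9.89270257e-01  1.46088822e-01 -1.52795611e-03]
[ 0.11291238 -0.05552633  1.02575413]
```

View pics/w2.png

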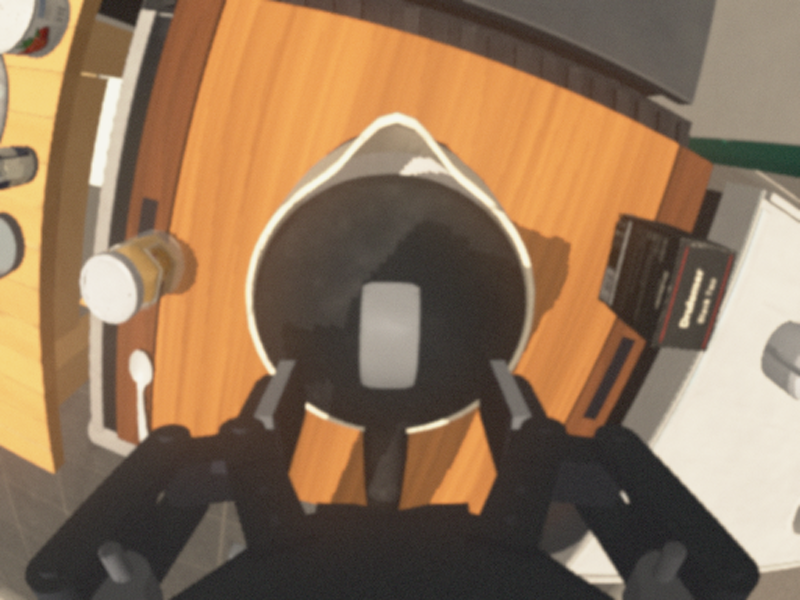

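The loop sits at (390,336), midway between the fingertips, which are at 280 and 505. I'll check the point from the two wrist positions.

```bash
python3 - <<'E'
from h import *
np.set_printoptions(precision=1,suppress=True)
W=lambda k,u,v:wray(np.load(f"w{k}.npy"),(u+.5)*.64-.5,(v+.5)*.64-.5)
print(tri([W(1,309,122),W(2,390,336)]),tri([A(197,73),B(227,203),W(1,309,122),W(2,390,336)]))
print(onz(W(2,390,336),256))
E
python3 -m crank '[[[0.1,-0.05,0.4,0,0,0,60],[0,0,0.4,0,0,0,60],[0,0,0.1,0,0,0,60],[0,0,0,0,0,0,60],[0,0,0,0,0,0,60],[0,0,0,0,0,0,60],[0,0,0,0,0,0,60],[0,0,0,0,0,0,60]]]'
```

```text
(array([657.1,  69.9, 247.9]), [np.float64(0.6563717840065812), np.float64(0.6563717840065488)]) (array([656.5,  68.9, 254.1]), [np.float64(2.529094265184092), np.float64(2.700870765645494), np.float64(0.48522425647001444), np.float64(3.5168894941381574)])
[661.   70.4 256. ]
time_s: 4.3
eef_pos: [655.6, 69.0, 251.4]
ee_rot: [0.0, 0.989, 0.146, 0.0]
force: [-0.5, 0.1, -0.4]
grip_width: 0.706
grip_force: 0.0
```

```bash
python3 -m crank '[[[0.02,0,0.2,0,0,0,60],[0,0,0,0,0,0,40],[0,0,0,0,0,0,30],[0,0,0,0,0,0,20],[0,0,0,0,0,0,10],[0,0,0,0,0,0,5],[0,0,0,0,0,0,5],[0,0,0,0,0,0,5]]]' 30
python3 - <<'E'
from h import *
import cv2
s=sense();print(s["eef_pos"],s["wrist_torque"],s["joints"])
im=capture("wrist");cv2.imwrite("pics/w3.png",cv2.resize(im[130:330,130:380],None,fx=2.4,fy=2.4,interpolation=cv2.INTER_CUBIC))
E
```

```text
time_s: 5.1
eef_pos: [656.7, 69.2, 248.7]
ee_rot: [0.0, 0.989, 0.146, 0.002]
force: [-0.8, -0.0, 9.8]
grip_width: 0.238
grip_force: 35.7
[656.65844689  69.17767163 248.69619258] [ 0.04840332  0.12269239 -0.25449319] [-7.21526482e-02  6.15349341e-01  9.97557938e-01  1.42052709e-04
  1.52435787e+00  1.20531976e+00]
```

View pics/w3.png

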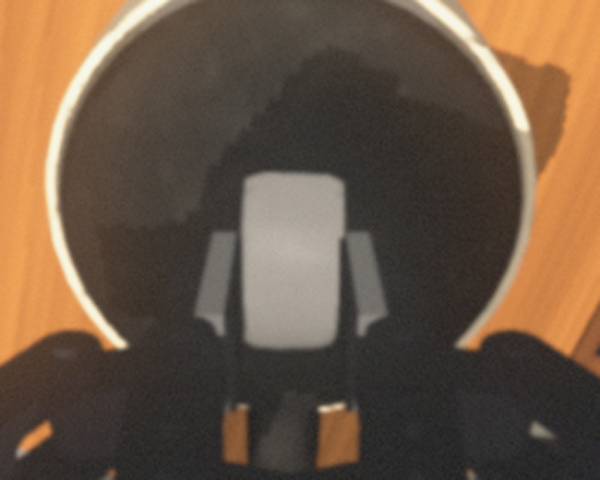

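The loop is pinched at an opening of 20 mm, with the pads about midway along it, and the tips press lightly on the lid (10 N). I'll ease off the press and roll the lid to 15°, following the hinge arc.

```bash
python3 -m crank '[[[0,0,-0.08,0,0,0,5],[-0.05,0,-0.11,0,0.375,0,5],[-0.05,0,-0.11,0,0.375,0,5],[-0.05,0,-0.11,0,0.375,0,5],[-0.05,0,-0.11,0,0.375,0,5],[-0.05,0,-0.11,0,0.375,0,5],[0,0,0,0,0,0,5],[0,0,0,0,0,0,5]]]'
python3 - <<'E'
from h import *
import cv2
np.set_printoptions(precision=3,suppress=True)
s=sense();Q=R.from_quat(s["ee_rot"],scalar_first=True).as_matrix();print(Q[:,2],np.degrees(np.arccos(-Q[2,2])),s["wrist_torque"])
a=capture("scene")[110:260,160:310]
cv2.imwrite("pics/s4.png",cv2.resize(a,None,fx=4,fy=4,interpolation=cv2.INTER_CUBIC))
E
```

```text
time_s: 5.95
eef_pos: [649.2, 67.4, 261.9]
ee_rot: [-0.019, 0.981, 0.145, 0.13]
force: [4.4, 3.2, 0.9]
grip_width: 0.238
grip_force: 34.7
[ 0.249  0.075 -0.966] 15.07058260086138 [ 0.347 -0.78  -0.054]
```

View pics/s4.png

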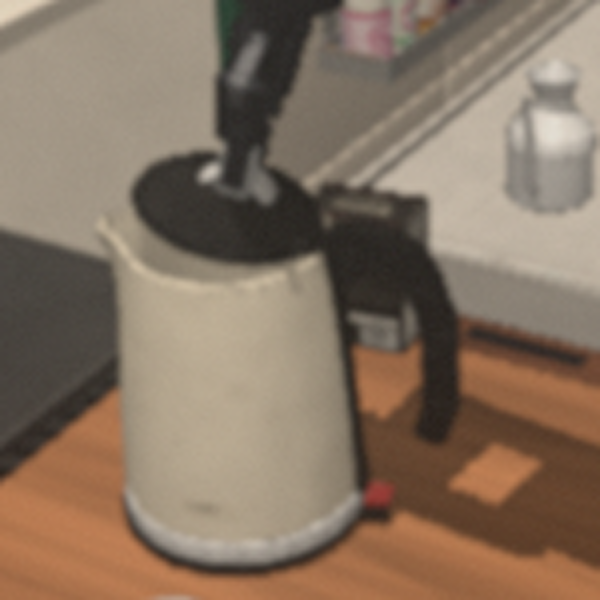

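The lid is open about 15°, and the kettle stands flat on its base. Now I'll hold it there for two seconds.

```bash
H='x'; python3 -m crank '[[[0.03,0,0,0,0,0,5],[0,0,0,0,0,0,5],[0,0,0,0,0,0,5],[0,0,0,0,0,0,5],[0,0,0,0,0,0,5],[0,0,0,0,0,0,5],[0,0,0,0,0,0,5],[0,0,0,0,0,0,5]]]'
python3 -m crank '[[[0,0,0,0,0,0,5],[0,0,0,0,0,0,5],[0,0,0,0,0,0,5],[0,0,0,0,0,0,5],[0,0,0,0,0,0,5],[0,0,0,0,0,0,5],[0,0,0,0,0,0,5],[0,0,0,0,0,0,5]]]'
python3 -m crank '[[[0,0,0,0,0,0,5],[0,0,0,0,0,0,5],[0,0,0,0,0,0,5],[-0.05,0,-0.11,0,0.375,0,5],[-0.05,0,-0.11,0,0.375,0,5],[-0.05,0,-0.11,0,0.375,0,5],[0,0,0,0,0,0,5],[0,0,0,0,0,0,5]]]'
```

```text
time_s: 6.8
eef_pos: [649.5, 67.4, 261.5]
ee_rot: [-0.019, 0.981, 0.145, 0.129]
force: [2.7, 4.6, 0.4]
grip_width: 0.236
grip_force: 34.7
time_s: 7.6
eef_pos: [649.5, 67.4, 261.6]
ee_rot: [-0.019, 0.981, 0.145, 0.129]
force: [3.4, 4.7, 0.8]
grip_width: 0.237
grip_force: 34.7
time_s: 8.4
eef_pos: [643.4, 65.6, 268.5]
ee_rot: [-0.031, 0.968, 0.143, 0.205]
force: [3.1, 5.1, 0.3]
grip_width: 0.239
grip_force: 34.6
```

```bash
python3 -m crank '[[[-0.05,0,-0.11,0,0.375,0,5],[-0.05,0,-0.11,0,0.375,0,5],[-0.05,0,-0.11,0,0.375,0,5],[-0.05,0,-0.11,0,0.375,0,5],[-0.05,0,-0.11,0,0.375,0,5],[-0.05,0,-0.11,0,0.375,0,5],[-0.05,0,-0.11,0,0.375,0,5],[0,0,0,0,0,0,5]]]'
python3 -m crank '[[[0,0,0,0,0,0,5],[0,0,0,0,0,0,5],[0,0,0,0,0,0,5],[0,0,0,0,0,0,5],[0,0,0,0,0,0,5],[0,0,0,0,0,0,5],[0,0,0,0,0,0,5],[0,0,0,0,0,0,5]]]'
python3 - <<'E'
from h import *
import cv2
s=sense();Q=R.from_quat(s["ee_rot"],scalar_first=True).as_matrix();print(np.degrees(np.arccos(-Q[2,2])),s["wrist_torque"])
a=capture("scene")[110:260,160:310]
cv2.imwrite("pics/s5.png",cv2.resize(a,None,fx=4,fy=4,interpolation=cv2.INTER_CUBIC))
E
```

```text
time_s: 9.2
eef_pos: [626.4, 60.6, 280.3]
ee_rot: [-0.056, 0.914, 0.136, 0.379]
force: [1.1, 5.2, 4.2]
grip_width: 0.236
grip_force: 34.7
time_s: 10.0
eef_pos: [626.8, 60.9, 280.1]
ee_rot: [-0.056, 0.914, 0.136, 0.378]
force: [0.8, 4.7, 4.4]
grip_width: 0.238
grip_force: 34.8
44.968541818912236 [ 0.37330781 -0.26089794  0.48386171]
```

View pics/s5.png

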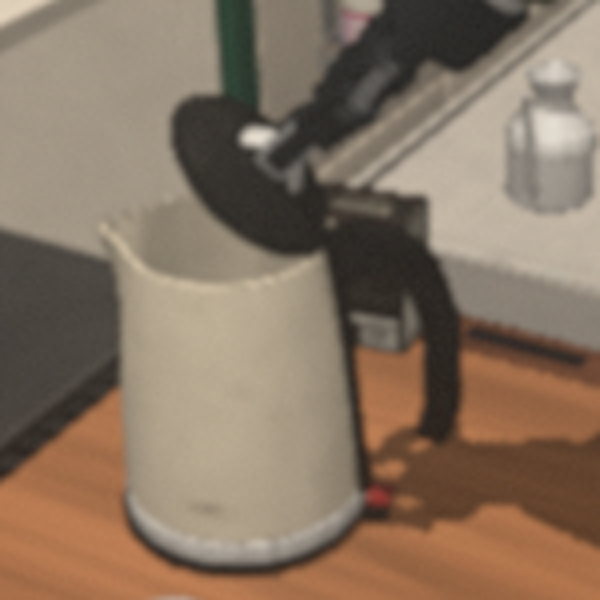

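The lid is half open, at about 45° by the tool's lean and arc position. The kettle hasn't visibly moved in the picture and the loop is still gripped.

```bash
python3 -c "
from rig import *
print(finish_job())"
```

```text
the job is handed in; nothing more can be done
None
```

I held the kettle lid about 15° open for roughly two seconds, then raised it to about 45°, where the gripper still holds it. The kettle hasn't visibly moved on its base, nothing around it was touched as far as I could see, and the job is handed in, though no verdict came back.

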